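# Hook and hang the painted cover on the drying rail

## Task

Take the red-tabbed S-hook off its stand, hook it over the drying rail, seat it fully home in the notch of the rail's top strip, whose exact place has to be felt out gently along the strip, and let go of it. Then hang the blue cover by its wire loop in the hook's lower curl and leave it hanging still, without forcing the rail or the hook and without disturbing the spare hook or the bare metal cover.

Things in the scene. Friction and masses are not known exactly. Their poses are not given: they have to be found in the camera images.
- rail: rust-red drying rail: posts 20 mm square at y = -135 and +135 mm carry a level flat bar along y, 10 mm thick (x), bottom 267 mm above the table. Origin on the table midway between the posts, z up; robot on its -x side. Rail and strip do not give way. Over 25 N from the hook, or 10 N from robot or cover, is too much on it.
- rail_top (a point): middle of the rail's top, 285 mm above the table, rail's axes: the top face of a level aluminium strip 10 mm thick (x) on the bar, with one notch, yellow-edged, 20 mm wide along y, 8 mm deep, square edges. The strip was clamped by hand: the notch's centre lies anywhere from y = -30 to +30 mm from here and must be felt or seen. Elsewhere the top is smooth.
- hook: red-tabbed S-hook of flat steel strip 12 mm wide (y), 4 thick, 90 g. Origin: middle of the crown's underside (its resting face). Upper mouth opens down, 15 mm wide inside (x), +x leg free, flared, ends 20 mm below origin; the -x leg goes straight down 46 mm, then the shank slants under to +x (so hook and unhook sideways, from the -x side). In the notch it sits 8 mm lower than on the strip.
- hook_tab (a point): middle of the red grip tab on the hook's crown, 24 mm above the hook's origin: tab 20 mm (x) by 12 mm (y) by 40 mm high, from 4 to 44 mm above the origin; grip it from above across its y faces, fingertips at least 13 mm above the origin so that they clear the strip.
- hook_trough (a point): middle of the floor of the red hook's lower curl, 105 mm below its origin, hook's axes. The curl opens upward, 15 mm wide inside (x), underside 4 mm below the floor; its free tip is on the -x side, flared out to x = -16, top 17 mm above the floor. The slanting shank is 42 mm above the floor over the middle.
- stand: steel hook stand, base 110 by 200 mm, origin under its centre. The two hooks hang on its level bar along y, 140 mm above the table, 10 mm thick and high, at y = +36 and -36 mm, the red one at either; their x axes start along the stand's, away from the robot. Posts at y = -90 and +90, not above the bar.
- cover: blue painted closed box, 30 mm deep (x), 56 wide (y), 80 high, standing; origin centre of underside, z up; 175 to 350 g. Best taken across its width 35 mm above its foot, fingers tilted about 30 degrees, coming from above on its -x side: this keeps the gripper clear of loop, hook and rail. Over 20 N between cover and hook is too much.
- bail (a point): centre of the top bar of the blue cover's rigid wire loop, 140 mm above the cover's origin, cover's axes. Bar along y, wire 6 mm thick, its ends go down to the box at y = -22 and +22; the opening under the bar is 38 mm wide and 57 high. Hung, the centre is 3 mm above the trough floor.
- spare_hook: the same S-hook with a yellow tab, on the same stand; leave it alone
- bare_cover: unpainted aluminium-coloured cover of the same shape and size, standing aside; leave it alone
Not all that is in view belongs to the job. Several things look just like the cover: the one meant starts farthest from the robot's base. Leave any pink look-alike of the hook alone.

How it is judged (in metres and radians):
On the way:
1. the red hook sits fully in the notch of the rail, upright, and has been let go, with the cover not yet on it (z of hook in the frame of rail between 0.273 and 0.2805 m and x of hook in the frame of rail between -0.006 and 0.006 m and y of hook in the frame of rail between -0.06 and 0.06 m and angle between hook's own z axis and vertical below 0.15 rad and contact force between each of the fingers, cover and hook below 0.05 N), for 0.3 s.
At the end, for the whole second after the job is handed in: Red hook in the rail's notch (origin 273 to 280.5 mm above the rail's foot, within 6 mm of the bar's middle, tilt under 0.15 rad); loop bar in its lower curl (-1 to 8 mm above the trough floor, 8.5 mm of its middle); cover 20 mm clear of the table, tilt under 0.25 rad; both still and released (z of hook in the frame of rail between 0.273 and 0.2805 m and x of hook in the frame of rail between -0.006 and 0.006 m and y of hook in the frame of rail between -0.06 and 0.06 m and angle between hook's own z axis and vertical below 0.15 rad and contact force between the fingers and hook below 0.05 N and z of bail in the frame of hook_trough between -0.001 and 0.008 m and x of bail in the frame of hook_trough between -0.0085 and 0.0085 m and contact force between cover and hook above 0.8 N and height (world z) of cover above 0.02 m and angle between cover's own z axis and vertical below 0.25 rad and linear speed of cover below 0.05 m/s and linear speed of hook below 0.03 m/s and contact force between the fingers and cover below 0.05 N); the robot touches nothing.
It fails at once if hook pressed on the rail with more than 25 N (contact force between hook and rail above 25 N).
It fails at once if cover pressed on the hook with more than 20 N (contact force between cover and hook above 20 N).
It fails at once if cover or robot presses on the rail with more than 10 N (contact force between any of cover, the arm, the fingers and rail above 10 N).
It fails at once if spare hook moved by more than 20 mm (distance of spare_hook from where it was at the start of the episode above 0.02 m).
It fails at once if bare cover moved by more than 20 mm (distance of bare_cover from where it was at the start of the episode above 0.02 m).
It also fails if it takes over 72 s, if anything falls off the work surface, if the arm or the gripper's body presses on something with over 40 N, if the wrist force passes 120 N, or if a joint passes its speed limit or range.

## Robot

A 6-joint arm with a two-finger parallel gripper is mounted at the origin on the work surface. World frame = base frame: x ahead of the robot, y to its left, z up, the work surface at z = 0. Lengths are in m, angles in degrees, forces in N, time in s.
With the tool pointing down it reaches from about 0.4 to 0.825 m from the base axis. Payload 7 kg.
Tool frame: the origin (TCP) lies between the finger pads; the fingertips stand 22 mm ahead of it and the grasp point (between the pads) lies 3 mm ahead of it; z points along the fingers, y is the line along which they close (so a half turn about z gives the same grasp; the last joint's range is limited). The gripper opens to 88 mm and grips with 3 to 60 N. Pads are 19 mm wide; open, the fingers measure 130 mm over their backs; the gripper's body (78 mm by 193 mm) begins 47 mm behind the grasp point.
Start: joints at [79.647, 20.546, 0.682, 0, -70.136, -16.507], TCP at [0.305, 0.602, 0.249] pointing down, gripper open.
Joint ranges: [-176.03, 176.03], [-82.01, 121.73], [-58.28, 71.71], [-173.87, 95.51], [-174.79, -0.11], [-173.66, 173.66]. Speed limits (degrees/s): [136.94, 136.94, 172.46, 180, 180, 180].

## Interface

Orientations are given as [roll, pitch, yaw] about the fixed x, y, z axes, in that order (R = Rz(yaw) Ry(pitch) Rx(roll)).
In Python, from plant import ctrl gives the robot as it stands.
- The arm moves only by the tool apply_moves, never from a script. Its argument "targets" is a list of rows, each an object with "travel": the shift along the tool's x, y, z in mm, a list of three; "roll": the turn about the tool's z in degrees; "jaw": the finger opening in mm, from 0 to 87.6. In form: [{"travel": [tx, ty, tz], "roll": roll, "jaw": jaw}, ...]. A call has 1 to 10 rows; each row shifts and turns the commanded pose from where the row before left it, along the tool's axes as they then stand; what a row does not reach is not made up. A row lasts 1/10 s, in which the tool goes at most 50 mm and 8.59 degrees, less where a joint would pass 70% of its speed; a pose out of reach is approached as far as the arm can. A call with a gripper value outside its range is refused whole. The fingers move at their own pace and stop on an object; the grip force is fixed at half the most. Time passes only in rows, so rows that do not move let the fingers close. It gives the time, the measured TCP pose, the force, the opening and the grip force at its end, in the units of the state.
- ctrl.get_obs(): the state, without advancing time (a new reading comes with each control period).
- ctrl.snapshot(name): name is "scene" or "top" or "wrist"; returns the picture (420x560x3 uint8, red, green, blue); there is no depth.
- ctrl.calibration(name): a dict with "K" (3x3 intrinsics, pixels), "extrinsics" (4x4, takes a point from camera to world coordinates); the wrist camera has in their place "hand_eye" (4x4, takes a point from camera to tool coordinates, whose origin is the TCP and whose axes are the flange's). Camera axes: x right, y down, z forward; pixel columns grow to the right and rows downward; lengths in m; the calibration is good to about 2 mm. A picture is of the moment at which its call begins: read the wrist's pose just before it. calibration takes no time and is no camera call.
- ctrl.close_job(): hands the job in; it is judged then, once.
The state is a dict: "clock": time; "joint_pos": joint angles; "qvel": joint speeds; "tau": joint torques, N m; "tool_pos": TCP position; "orientation": TCP orientation; "force": force on the tool from outside, world axes, zero at the start; "moment": the same for the moment, N m; "opening": finger opening in m; "gripper_force": force on a finger pad.
Only numpy, scipy, OpenCV 4.12 (cv2) and the standard library are available. Lean on these libraries where they do the work, as an engineer would, in place of code of your own. Each camera call takes 0.05 s, during which the arm holds its last target. There are 200 camera calls.

## Working session

There is one attempt and no reset: what is moved stays moved. The work goes in short steps, Python scripts to look and compute and a tool call to move; the robot and the scene stay as the last step left them, time stands still between calls to the robot, and variables do not carry over. Pictures are saved under pics/ and viewed, at most 10 in all, crops included, and the job is handed in when it is done.

Besides the shell and the picture viewer there is one more tool, called as name([rows], argument=value, ...), one row to a line, values as JSON. apply_moves: Moves the arm, as the interface text tells. Its arguments: {"type":"object","properties":{"targets":{"type":"array","items":{"type":"object","properties":{"travel":{"type":"array","items":{"type":"number"}},"roll":{"type":"number"},"jaw":{"type":"number"}}}}},"required":["targets"]}

```bash
mkdir -p pics; ls; python3 - <<'E'
from plant import ctrl
import cv2,numpy as np
o=ctrl.get_obs();print(o)
for n in("scene","top"):
    im=ctrl.snapshot(n);cv2.imwrite(f"pics/{n}0.png",im[:,:,::-1])
    c=ctrl.calibration(n);print(n,np.round(c["K"],1).tolist(),np.round(c["extrinsics"],4).tolist())
c=ctrl.calibration("wrist");print({k:np.round(v,4).tolist() for k,v in c.items()})
E
```

```text
pics
{'clock': 0.0, 'joint_pos': array([ 7.96467494e+01,  2.05908081e+01,  6.34263281e-01, -2.00127316e-02,
       -7.01350769e+01, -1.65069537e+01]), 'qvel': array([ 0.00562829, -0.01309784, -0.01500697,  0.06448623, -0.06998255,
       -0.01952813]), 'tau': array([ 6.50367638e-04, -5.82714164e+01,  2.93042511e+01,  6.99714705e+00,
        6.67290558e-03, -1.60158006e-04]), 'tool_pos': array([0.30479328, 0.60176835, 0.24763378]), 'orientation': array([ 1.79906809e+02, -7.99722555e-03, -2.68670132e+01]), 'force': array([-0.31115716,  0.05654095,  0.11323116]), 'moment': array([-0.02697035,  0.0288533 , -0.00078977]), 'gripper_force': 0.0, 'opening': 0.08760086086165397}
scene [[396.9, 0.0, 289.5], [0.0, 396.9, 210.2], [0.0, 0.0, 1.0]] [[0.7008, 0.4876, -0.5208, 1.0674], [0.7133, -0.469, 0.5207, -0.6211], [0.0097, -0.7364, -0.6765, 0.8875], [0.0, 0.0, 0.0, 1.0]]
top [[510.2, 0.0, 278.8], [0.0, 510.2, 206.0], [0.0, 0.0, 1.0]] [[0.0192, -0.9953, 0.095, 0.3699], [-0.9998, -0.0181, 0.0127, -0.0701], [-0.0109, -0.0952, -0.9954, 1.5487], [0.0, 0.0, 0.0, 1.0]]
{'K': [[316.8625, 0.0, 278.537], [0.0, 316.8625, 208.0233], [0.0, 0.0, 1.0]], 'hand_eye': [[-0.001, -0.9588, -0.284, 0.0774], [1.0, -0.001, -0.0003, -0.0002], [0.0, -0.284, 0.9588, -0.137], [0.0, 0.0, 0.0, 1.0]]}
```

View pics/scene0.png

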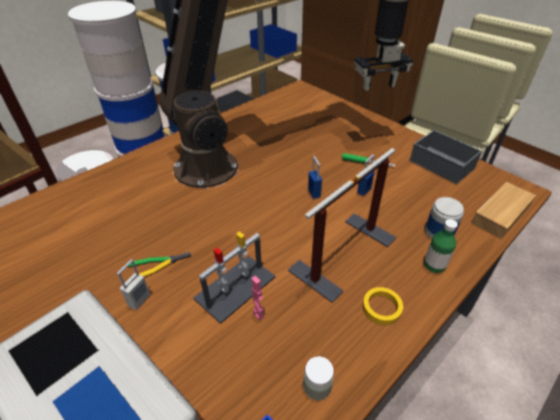

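View pics/top0.png

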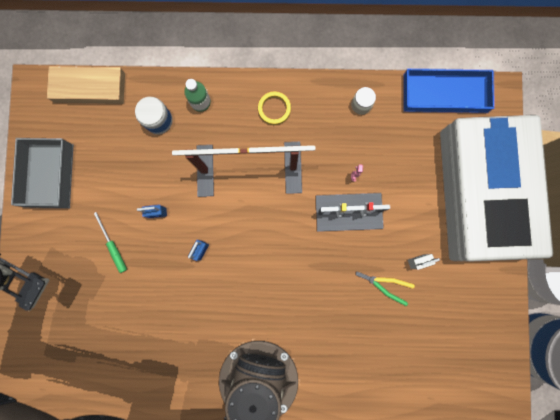

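The scene view shows the red tab at (219,256), yellow tab (241,240), pink look-alike (257,298), rail strip from (310,212) to (393,155), blue covers at (315,183) and (366,180), and the bare cover at (133,288). The top view shows the red tab at (371,207), yellow (345,207), pink (357,172), strip (173,152)–(314,148) with a notch tint near (243,151), blue covers at (152,211) and (199,251), and the bare cover at (425,262).

```bash
cat > h.py <<'E'
import numpy as np,cv2
from scipy.spatial.transform import Rotation as R
from plant import ctrl
def pose(o=None):
    o=o or ctrl.get_obs(); T=np.eye(4); T[:3,:3]=R.from_euler('xyz',o['orientation'],degrees=True).as_matrix(); T[:3,3]=o['tool_pos']; return T
def cam(n,T=None):
    c=ctrl.calibration(n); return c['K'],(c['extrinsics'] if n!='wrist' else T@c['hand_eye'])
def ray(C,px):
    K,E=C; d=E[:3,:3]@np.linalg.solve(K,[px[0],px[1],1]); return E[:3,3],d/np.linalg.norm(d)
def onz(C,px,z):
    o,d=ray(C,px); return o+d*(z-o[2])/d[2]
def tri(rs):
    A=sum(np.eye(3)-np.outer(d,d) for o,d in rs); b=sum((np.eye(3)-np.outer(d,d))@o for o,d in rs)
    p=np.linalg.solve(A,b); return p,[1000*np.linalg.norm((np.eye(3)-np.outer(d,d))@(p-o)) for o,d in rs]
def proj(C,p):
    K,E=C; q=K@(E[:3,:3].T@(np.asarray(p)-E[:3,3])); return q[:2]/q[2]
def snap(n,f=None):
    T=pose(); im=ctrl.snapshot(n)
    if f: cv2.imwrite('pics/'+f,im[:,:,::-1])
    return im,cam(n,T)
RNG=dict(red=(0,8),yellow=(22,34),blue=(105,125),pink=(160,174))
def blobs(im,col,s=110,v=60,amin=8):
    h=cv2.cvtColor(im,cv2.COLOR_RGB2HSV); lo,hi=RNG[col]
    m=cv2.inRange(h,(lo,s,v),(hi,255,255))
    if col=='red': m|=cv2.inRange(h,(175,s,v),(180,255,255))
    n,l,st,c=cv2.connectedComponentsWithStats(m)
    return [(st[i,4],np.round(c[i],1).tolist(),st[i,:4].tolist()) for i in range(1,n) if st[i,4]>=amin],l
E
python3 - <<'E'
from h import *
ims={n:cv2.imread(f'pics/{n}0.png')[:,:,::-1].copy() for n in('scene','top')}
for n,im in ims.items():
    for c in('red','yellow','blue'):
        b,_=blobs(im,c,s=170 if c=='red' else 110); print(n,c,[x for x in b if x[0]<900])
C={n:cam(n) for n in ims}
print('base px',proj(C['top'],[0,0,0]))
for n,p in dict(A=(152,211),B=(199,251),bare=(425,262)).items(): print(n,onz(C['top'],p,.06))
print('tab',onz(C['top'],(371,206),.184)); print('strip ends',onz(C['top'],(173,152.5),.285),onz(C['top'],(314,148),.285),'notch?',onz(C['top'],(243,151),.285))
print('scene strip',onz(C['scene'],(309,212),.285),onz(C['scene'],(394,154),.285))
cr=ims['top'][120:270,120:400];cv2.imwrite('pics/c1.png',cv2.resize(cr,None,fx=2.8,fy=2.8,interpolation=3)[:,:,::-1])
E
```

```text
scene red [(np.int32(79), [19.6, 178.5], [0, 169, 41, 20]), (np.int32(15), [323.2, 211.3], [321, 209, 5, 5]), (np.int32(101), [217.8, 253.9], [213, 247, 10, 15])]
scene yellow [(np.int32(36), [239.9, 235.8], [237, 232, 7, 10]), (np.int32(13), [162.0, 256.0], [156, 256, 13, 1]), (np.int32(127), [156.0, 267.6], [140, 259, 31, 17]), (np.int32(517), [382.7, 304.9], [364, 288, 39, 35])]
scene blue [(np.int32(837), [278.1, 40.8], [263, 25, 33, 32]), (np.int32(140), [254.3, 38.9], [250, 29, 9, 21]), (np.int32(47), [165.8, 43.9], [164, 39, 5, 15]), (np.int32(8), [213.5, 78.0], [213, 76, 2, 5]), (np.int32(438), [135.9, 141.8], [113, 127, 50, 26]), (np.int32(21), [173.9, 128.8], [171, 126, 7, 6]), (np.int32(180), [315.5, 183.5], [310, 171, 11, 27]), (np.int32(121), [364.4, 183.3], [359, 172, 14, 23]), (np.int32(47), [438.6, 226.9], [434, 222, 10, 10]), (np.int32(32), [266.8, 417.7], [262, 415, 10, 5])]
top red [(np.int32(9), [368.6, 206.2], [368, 204, 2, 5])]
top yellow [(np.int32(429), [274.0, 107.5], [258, 91, 33, 34]), (np.int32(37), [343.1, 207.1], [341, 203, 5, 9]), (np.int32(156), [394.1, 281.3], [374, 278, 40, 10])]
top blue [(np.int32(107), [162.7, 124.8], [149, 112, 22, 20]), (np.int32(172), [155.0, 212.1], [143, 205, 23, 13]), (np.int32(162), [199.4, 250.5], [193, 241, 15, 19]), (np.int32(38), [534.3, 316.2], [530, 314, 12, 7]), (np.int32(647), [542.9, 345.2], [532, 320, 28, 65])]
base px [258.42427787 380.054372  ]
A [0.49038312 0.32103001 0.06      ]
B [0.37605743 0.1787855  0.06      ]
bare [ 0.35689773 -0.47696193  0.06      ]
tab [ 0.50455317 -0.29989792  0.184     ]
strip ends [0.62097616 0.21521856 0.285     ] [ 0.63848519 -0.13959352  0.285     ] notch? [0.62780364 0.03882594 0.285     ]
scene strip [ 0.6380096  -0.13000299  0.285     ] [0.63869139 0.19862962 0.285     ]
```

View pics/c1.png

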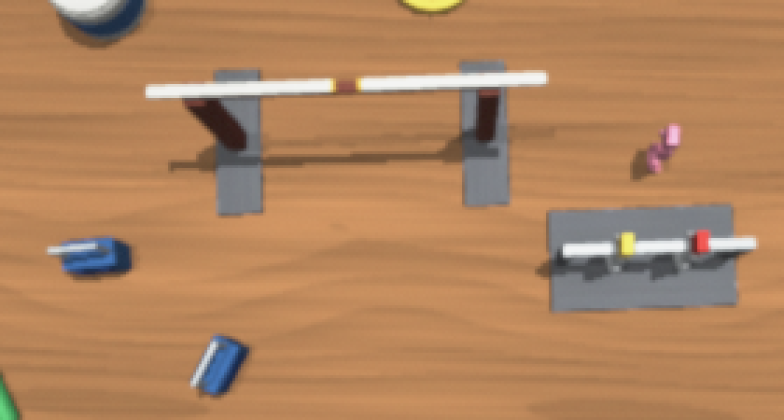

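The crop shows A, the farther blue cover, at (95,256) with its loop bar along y. B is at (218,362), the notch is yellow-edged at (345,86), red tab at (702,242), yellow at (627,243), pink at (672,137).

- **Hook look-alikes:** red at top px (371,207) is the target. Yellow (345,207) and pink (357,172) are left alone.
- **Cover look-alikes:** A (152,211) is 0.59 m from the base, B (199,251) is 0.42 m, and bare (425,262) is unpainted. I choose A.

The moves cannot tilt the tool, so the 30° grip on the cover isn't available. Plan: seat and release the hook first, then regrip its tab and pick up the loop with the lower curl, then rehang both.

apply_moves([
  {"travel": [0,0,-25],"roll": -7.4,"jaw": 60},
  {"travel": [0,0,-25],"roll": -7.4,"jaw": 60},
  {"travel": [0,0,-25],"roll": -7.4,"jaw": 60},
  {"travel": [0,0,-25],"roll": -7.5,"jaw": 60},
])

```text
clock: 0.5
tool_pos: [0.3049, 0.6019, 0.349]
orientation: [179.9, 0.0, 3.1]
force: [-0.6, 0.9, -0.2]
opening: 0.0625
gripper_force: 0.0
```

apply_moves([
  {"travel": [19,32,0],"roll": 0,"jaw": 60},
  {"travel": [19,32,0],"roll": 0,"jaw": 60},
  {"travel": [19,32,0],"roll": 0,"jaw": 60},
  {"travel": [19,32,0],"roll": 0,"jaw": 60},
  {"travel": [19,32,0],"roll": 0,"jaw": 60},
  {"travel": [19,32,0],"roll": 0,"jaw": 60},
  {"travel": [19,32,0],"roll": 0,"jaw": 60},
  {"travel": [19,32,0],"roll": 0,"jaw": 60},
  {"travel": [19,32,0],"roll": 0,"jaw": 60},
  {"travel": [0,0,0],"roll": 0,"jaw": 60},
])

```text
clock: 1.5
tool_pos: [0.4915, 0.3198, 0.3484]
orientation: [180.0, 0.0, 2.6]
force: [-0.3, -0.8, -0.4]
opening: 0.0599
gripper_force: 0.0
```

```bash
python3 - <<'E'
from h import *
import pickle
im,C=snap('wrist','w1.png'); print(pose().round(3).tolist()); pickle.dump((im,C),open('w1.pkl','wb'))
E
```

```text
[[0.999, 0.046, -0.0, 0.491], [0.046, -0.999, -0.0, 0.321], [-0.0, 0.0, -1.0, 0.348], [0.0, 0.0, 0.0, 1.0]]
```

View pics/w1.png

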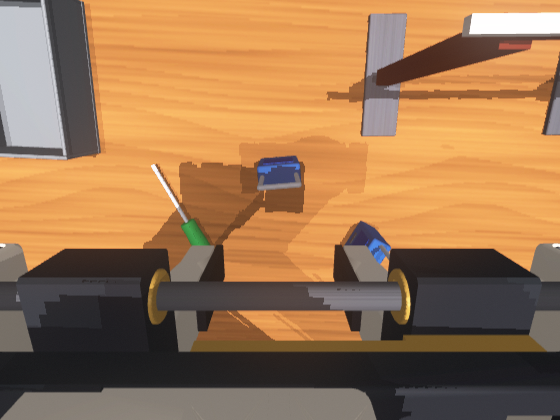

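The wrist view shows cover A with its loop bar running from (259,188) to (300,184). The rail strip end is at top right, from (466,17).

```bash
python3 - <<'E'
from h import *
import pickle
im,C=pickle.load(open('w1.pkl','rb'))
# bar ends, outer corners expected +-25 -> 50 mm
a,b=onz(C,(258.5,187.5),.14),onz(C,(300.5,183.5),.14)
print(a,b,np.linalg.norm(a-b),(a+b)/2, np.degrees(np.arctan2(-(a-b)[0],(a-b)[1])))
h=cv2.cvtColor(im,cv2.COLOR_RGB2HSV)[150:205,245:315]; m=cv2.inRange(h,(0,0,90),(180,70,255))
ys,xs=np.nonzero(m); print(cv2.minAreaRect(np.c_[xs+245,ys+150].astype(np.float32)))
for r in range(150,200,2): print(r,''.join('#' if x else '.' for x in m[r-150]))
bl,_=blobs(im,'blue'); print(bl)
E
```

```text
[0.48945506 0.34187442 0.14      ] [0.49609878 0.29536625 0.14      ] 0.04698030426149117 [0.49277692 0.31862034 0.14      ] 8.129732125781995
((277.72760009765625, 172.7310333251953), (31.806419372558594, 44.01410675048828), 85.2363510131836)
150 ......................................................................
152 ......................................................................
154 ......................................................................
156 ..........................................####........................
158 ......................................................................
160 ......................................................................
162 ......................................................................
164 ......................................................................
166 ............#.........................................................
168 ......................................................................
170 ......................................................................
172 ...........................
[... 475 characters left out ...]
####..............
186 ............############################################..............
188 ............##############################............................
190 .................#....................................................
192 ......................................................................
194 ......................................................................
196 ......................................................................
198 ......................................................................
[(np.int32(268), [276.3, 165.9], [257, 161, 43, 13]), (np.int32(12), [366.7, 241.8], [365, 239, 4, 6]), (np.int32(276), [377.7, 249.2], [368, 238, 23, 26])]
```

apply_moves([
  {"travel": [0,38,0],"roll": 0,"jaw": 40},
  {"travel": [0,38,-10],"roll": 0,"jaw": 40},
  {"travel": [0,38,-10],"roll": 0,"jaw": 40},
  {"travel": [0,38,-10],"roll": 0,"jaw": 40},
  {"travel": [0,38,-10],"roll": 0,"jaw": 40},
  {"travel": [0,38,-10],"roll": 0,"jaw": 40},
  {"travel": [0,38,0],"roll": 0,"jaw": 40},
  {"travel": [0,14,0],"roll": 0,"jaw": 40},
  {"travel": [0,0,0],"roll": 0,"jaw": 40},
])

```text
clock: 2.45
tool_pos: [0.5038, 0.0424, 0.3985]
orientation: [-180.0, 0.0, 2.7]
force: [-0.1, 0.1, 0.5]
opening: 0.0397
gripper_force: 0.0
```

```bash
python3 - <<'E'
from h import *
import pickle
im,C=snap('wrist','w2.png'); print(pose().round(3).tolist()); pickle.dump((im,C),open('w2.pkl','wb'))
for z in(.285,): print(proj(C,(.63,.038,z)))
E
```

```text
[[0.999, 0.048, -0.0, 0.504], [0.048, -0.999, 0.0, 0.043], [-0.0, -0.0, -1.0, 0.398], [0.0, 0.0, 0.0, 1.0]]
[293.03162484  43.42195149]
```

View pics/w2.png

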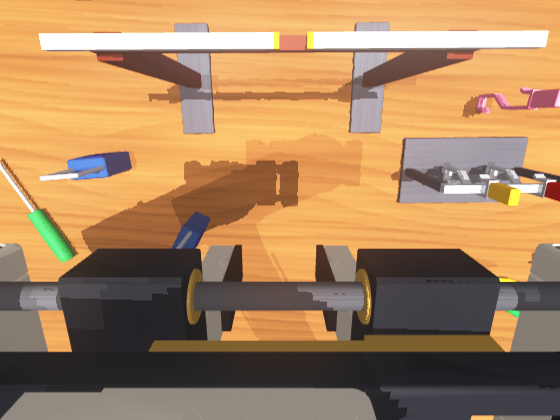

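The wrist view shows the strip from (40,40) to (546,38). The notch has yellow edges at about x=276 and x=310, row 41. The stand is on the right with its yellow tab at (503,193).

```bash
python3 - <<'E'
from h import *
import pickle
im,C=pickle.load(open('w2.pkl','rb'))
b,l=blobs(im,'yellow',s=120,v=120); print([x for x in b if x[1][1]<80])
for c in(100,240,276,293,310,350,500): print(c,[tuple(int(v) for v in im[r,c]) for r in range(30,54)][::1] if c in(240,276) else '', np.round(np.abs(np.diff(im[28:56,c].astype(int).sum(1)))).tolist())
print([tuple(int(v) for v in im[38,c]) for c in range(270,318,1)])
E
```

```text
[(np.int32(106), [309.5, 39.5], [307, 31, 6, 18]), (np.int32(87), [276.1, 39.9], [274, 32, 6, 17])]
100  [7, 9, 44, 95, 345, 26, 0, 0, 0, 0, 0, 0, 0, 0, 0, 0, 0, 0, 0, 5, 147, 253, 91, 79, 17, 37, 4]
240 [(244, 183, 116), (244, 184, 115), (254, 247, 234), (255, 255, 255), (255, 255, 255), (255, 255, 255), (255, 255, 255), (255, 255, 255), (255, 255, 255), (255, 255, 255), (255, 255, 255), (255, 255, 255), (255, 255, 255), (255, 255, 255), (255, 255, 255), (255, 255, 255), (255, 255, 255), (255, 255, 255), (247, 244, 242), (157, 141, 134), (140, 117, 109), (118, 84, 72), (153, 104, 79), (228, 157, 105)] [5, 7, 0, 192, 30, 0, 0, 0, 0, 0, 0, 0, 0, 0, 0, 0, 0, 0, 0, 32, 301, 66, 92, 62, 154, 60, 5]
276 [(243, 180, 112), (249, 198, 109), (255, 245, 99), (255, 253, 89), (255, 253, 90), (255, 253, 90), (255, 253, 90), (255, 253, 90), (255, 253, 91), (255, 253, 90), (255, 253, 90), (255, 253, 90), (255, 253, 90), (255, 253, 90), (255, 253, 90), (255, 253, 89), (255, 253, 91), (255, 253, 89), (254, 237, 78), (162, 120, 65), (146, 104, 64), (121, 81, 63), (180, 117, 78), (233, 160, 100)] [11, 
[... 595 characters left out ...]
5, 253, 91), (255, 253, 89), (255, 253, 90), (245, 182, 100), (234, 141, 116), (232, 138, 116), (233, 141, 117), (232, 139, 116), (232, 140, 117), (233, 141, 117), (233, 140, 116), (232, 139, 115), (232, 138, 115), (232, 140, 117), (232, 140, 116), (232, 140, 116), (232, 139, 115), (231, 139, 115), (232, 139, 115), (232, 140, 116), (232, 140, 116), (232, 140, 116), (232, 139, 115), (231, 140, 117), (231, 140, 116), (231, 139, 116), (231, 140, 117), (231, 139, 117), (231, 138, 116), (231, 139, 117), (163, 108, 72), (248, 220, 87), (255, 253, 89), (255, 253, 88), (255, 253, 90), (255, 253, 89), (255, 253, 90), (255, 255, 255), (255, 255, 255), (255, 255, 255), (255, 255, 255), (255, 255, 255)]
```

```bash
python3 - <<'E'
from h import *
import pickle
im,C=pickle.load(open('w2.pkl','rb'))
P=lambda c,r:onz(C,(c,r),.285)
print('notch width',P(279,40)-P(306.8,40),'ctr',P(293,40))
for c,f,n in((100,31.8,48.9),(240,31.3,48.3),(276,31.2,48.5),(350,30.6,47.6),(500,29.8,46.8)):
    print(c,P(c,f),P(c,n),1000*(P(c,f)-P(c,n))[0])
a=(P(100,31.8)+P(100,48.9))/2;b=(P(500,29.8)+P(500,46.8))/2
print('yaw',np.degrees(np.arctan2(-(a-b)[0],(a-b)[1])))
print('ends',P(40,41),P(546,38.5))
E
```

```text
notch width [-0.00092715  0.01978563  0.        ] ctr [0.63219886 0.03815421 0.285     ]
100 [0.63102708 0.17491288 0.285     ] [0.61996925 0.17615595 0.285     ] 11.057822846211929
240 [0.6359822  0.07594227 0.285     ] [0.62506236 0.07580845 0.285     ] 10.919839660321173
276 [0.63723775 0.05050301 0.285     ] [0.62614092 0.05000862 0.285     ] 11.09682835477388
350 [ 0.64006664 -0.00175052  0.285     ] [ 0.62920902 -0.00295845  0.285     ] 10.857615970529366
500 [ 0.64553287 -0.10758915  0.285     ] [ 0.63475722 -0.11025882  0.285     ] 10.775653739544143
yaw 2.9475796612502214
ends [0.62311355 0.21830741 0.285     ] [ 0.64158779 -0.14165117  0.285     ]
```

apply_moves([
  {"travel": [-1,38,0],"roll": 0,"jaw": 40},
  {"travel": [-1,38,0],"roll": 0,"jaw": 40},
  {"travel": [-1,38,0],"roll": 0,"jaw": 40},
  {"travel": [-2,38,0],"roll": 0,"jaw": 40},
  {"travel": [-2,38,0],"roll": 0,"jaw": 40},
  {"travel": [-2,38,0],"roll": 0,"jaw": 40},
  {"travel": [-2,38,0],"roll": 0,"jaw": 40},
  {"travel": [-2,38,0],"roll": 0,"jaw": 40},
  {"travel": [-8,38,0],"roll": 0,"jaw": 40},
  {"travel": [0,0,0],"roll": 0,"jaw": 40},
])

```text
clock: 3.5
tool_pos: [0.5002, -0.3013, 0.3971]
orientation: [-180.0, 0.1, 2.7]
force: [0.3, 0.7, 0.4]
opening: 0.04
gripper_force: 0.0
```

```bash
python3 - <<'E'
from h import *
import pickle
im,C=snap('wrist','w3.png'); print(pose().round(4).tolist()); pickle.dump((im,C),open('w3.pkl','wb'))
print(blobs(im,'red',s=170)[0],blobs(im,'yellow')[0])
E
```

```text
[[0.9989, 0.0478, -0.0019, 0.5004], [0.0478, -0.9989, 0.0006, -0.2998], [-0.0019, -0.0007, -1.0, 0.3973], [0.0, 0.0, 0.0, 1.0]]
[(np.int32(161), [9.5, 25.6], [0, 22, 21, 9]), (np.int32(209), [277.4, 176.4], [273, 166, 10, 22])] [(np.int32(127), [305.0, 270.8], [294, 267, 22, 8])]
```

View pics/w3.png

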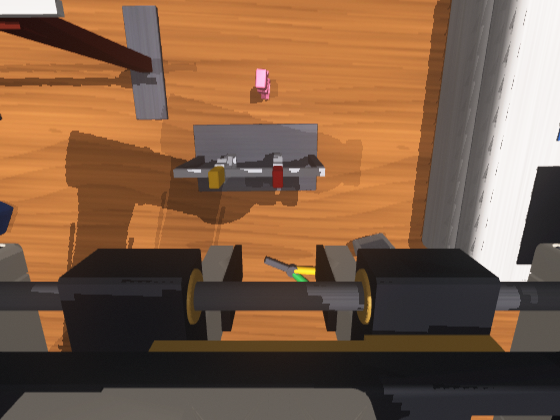

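The red tab is centred under the wrist at (277,176), with its dark top face and the yellow tab at (217,177).

```bash
python3 - <<'E'
from h import *
import pickle
im,C=pickle.load(open('w3.pkl','rb'))
print([tuple(int(v) for v in im[r,277]) for r in range(148,196)])
print([tuple(int(v) for v in im[182,c]) for c in range(268,288)])
for z in(.184,.194): print(z,[onz(C,p,z).round(4).tolist() for p in((273,183),(283,183),(278,166),(278,188),(222,183),(278,172))])
top=cv2.imread('pics/top0.png')[:,:,::-1].copy(); sc=cv2.imread('pics/scene0.png')[:,:,::-1].copy()
print('top',blobs(top,'red',s=120)[0])
for r in range(200,214): print(r,[tuple(int(v) for v in top[r,c]) for c in range(366,375)])
# bar ends
print('bar ends',[onz(C,p,.14).round(4).tolist() for p in((173,172),(325,171))])
E
```

```text
[(104, 100, 104), (103, 99, 104), (106, 101, 106), (107, 102, 107), (93, 88, 91), (87, 81, 82), (98, 92, 94), (117, 112, 115), (122, 118, 121), (114, 109, 112), (151, 148, 152), (176, 173, 177), (177, 174, 178), (159, 157, 161), (121, 116, 119), (132, 128, 131), (197, 195, 201), (184, 168, 174), (107, 31, 27), (107, 30, 25), (108, 29, 25), (106, 31, 26), (108, 30, 26), (120, 32, 27), (127, 32, 27), (128, 33, 27), (128, 32, 27), (128, 32, 28), (126, 31, 26), (127, 33, 27), (127, 32, 26), (127, 32, 26), (128, 32, 26), (128, 34, 27), (127, 32, 26), (126, 31, 25), (127, 33, 27), (126, 32, 25), (124, 31, 24), (116, 49, 46), (114, 91, 94), (119, 114, 120), (145, 113, 98), (183, 118, 68), (198, 125, 68), (199, 126, 68), (168, 104, 55), (123, 76, 42)]
[(59, 52, 52), (60, 53, 53), (61, 53, 54), (60, 52, 52), (73, 38, 36), (117, 31, 25), (127, 33, 26), (127, 31, 26), (127, 32, 26), (127, 32, 26), (127, 32, 26), (126, 33, 26), (126, 32, 26), (126, 32, 25), (118, 31, 26), (64, 52, 52), (62, 53, 53), (61, 52, 52), (62, 53, 53), (62, 53, 53)]
0.184 [[0.5024, -0.2949, 0.184], [0.503, -0.3062, 0.184
[... 1900 characters left out ...]
 (208, 75, 71), (204, 85, 84), (173, 130, 131), (168, 167, 169)]
210 [(103, 97, 98), (108, 85, 85), (103, 70, 69), (117, 70, 70), (135, 90, 90), (128, 93, 95), (122, 97, 100), (117, 111, 114), (115, 117, 121)]
211 [(103, 105, 107), (118, 113, 113), (119, 111, 111), (112, 101, 101), (121, 107, 109), (116, 111, 115), (109, 110, 114), (98, 101, 104), (91, 94, 97)]
212 [(98, 100, 102), (110, 112, 114), (113, 115, 116), (109, 110, 113), (106, 107, 110), (98, 99, 103), (91, 93, 97), (80, 82, 85), (74, 76, 78)]
213 [(87, 88, 91), (85, 87, 90), (90, 93, 95), (93, 95, 98), (94, 95, 99), (83, 85, 88), (75, 76, 80), (75, 76, 80), (76, 77, 80)]
bar ends [[0.5012, -0.1687, 0.14], [0.5113, -0.3591, 0.14]]
```

The tab's top face measures 19.6 × 11.3 mm at z = 0.184, as expected. That puts the tab centre at (0.5068, -0.300) and the hook origin at z ≈ 0.140. I grip with the TCP at z ≈ 0.177.

apply_moves([
  {"travel": [6,0,0],"roll": -0.3,"jaw": 40},
  {"travel": [0,0,40],"roll": 0,"jaw": 40},
  {"travel": [0,0,40],"roll": 0,"jaw": 40},
  {"travel": [0,0,40],"roll": 0,"jaw": 40},
  {"travel": [0,0,40],"roll": 0,"jaw": 40},
  {"travel": [0,0,20],"roll": 0,"jaw": 40},
  {"travel": [0,0,0],"roll": 0,"jaw": 40},
  {"travel": [0,0,0],"roll": 0,"jaw": 40},
])

```text
clock: 4.35
tool_pos: [0.5071, -0.298, 0.2194]
orientation: [180.0, -0.0, 3.3]
force: [1.0, -0.2, 0.4]
opening: 0.0401
gripper_force: 0.0
```

```bash
python3 - <<'E'
from h import *
im,C=snap('wrist','w4.png'); print(pose().round(4)[:3,3], blobs(im,'red',s=170)[0])
print('expect tab corners',[proj(C,(.5068+a,-.3003+b,.184)).round(1).tolist() for a,b in((-.01,.006),(-.01,-.006),(.01,.006),(.01,-.006))])
E
```

```text
[ 0.5074 -0.2984  0.2202] [(np.int32(138), [6.6, 10.4], [0, 1, 15, 21]), (np.int32(24), [18.0, 8.8], [15, 5, 8, 8]), (np.int32(9), [32.0, 13.8], [30, 12, 5, 4]), (np.int32(21), [25.3, 19.4], [21, 17, 9, 9]), (np.int32(47), [17.1, 24.9], [11, 18, 14, 13]), (np.int32(10), [30.9, 19.7], [28, 18, 7, 4]), (np.int32(42), [7.6, 25.7], [2, 20, 13, 13]), (np.int32(17), [33.1, 26.1], [31, 21, 5, 11]), (np.int32(33), [28.4, 32.1], [25, 27, 9, 11]), (np.int32(10), [37.5, 27.3], [35, 26, 7, 3]), (np.int32(8), [20.4, 32.6], [19, 31, 4, 4]), (np.int32(13), [38.8, 35.5], [37, 32, 6, 7]), (np.int32(939), [281.1, 241.6], [271, 217, 21, 49])]
expect tab corners [[271.4, 266.3], [291.4, 267.3], [273.1, 235.2], [293.7, 236.3]]
```

apply_moves([
  {"travel": [0,2,15],"roll": 0,"jaw": 40},
  {"travel": [0,0,14],"roll": 0,"jaw": 40},
  {"travel": [0,0,14],"roll": 0,"jaw": 40},
  {"travel": [0,0,0],"roll": 0,"jaw": 30},
  {"travel": [0,0,0],"roll": 0,"jaw": 20},
  {"travel": [0,0,0],"roll": 0,"jaw": 5},
  {"travel": [0,0,0],"roll": 0,"jaw": 5},
  {"travel": [0,0,0],"roll": 0,"jaw": 5},
])

```text
clock: 5.2
tool_pos: [0.5066, -0.3011, 0.1767]
orientation: [180.0, -0.1, 3.1]
force: [-0.2, 0.5, 3.9]
opening: 0.0119
gripper_force: 30.0
```

apply_moves([
  {"travel": [0,0,-9],"roll": 0,"jaw": 5},
  {"travel": [0,0,-10],"roll": 0,"jaw": 5},
  {"travel": [0,0,-9],"roll": 0,"jaw": 5},
  {"travel": [0,0,0],"roll": 0,"jaw": 5},
])

```text
clock: 5.6
tool_pos: [0.5068, -0.3014, 0.2056]
orientation: [179.9, -0.2, 3.2]
force: [0.8, 0.1, -2.1]
opening: 0.0119
gripper_force: 30.0
```

apply_moves([
  {"travel": [-20,0,0],"roll": 0,"jaw": 5},
  {"travel": [-25,0,0],"roll": 0,"jaw": 5},
  {"travel": [-15,0,-15],"roll": 0,"jaw": 5},
  {"travel": [0,0,-35],"roll": 0,"jaw": 5},
  {"travel": [0,0,-40],"roll": 0,"jaw": 5},
  {"travel": [0,0,-40],"roll": 0,"jaw": 5},
  {"travel": [0,0,-10],"roll": 0,"jaw": 5},
  {"travel": [0,0,0],"roll": 0,"jaw": 5},
])

```text
clock: 6.4
tool_pos: [0.4467, -0.3045, 0.3454]
orientation: [179.9, -0.2, 3.1]
force: [0.6, -0.6, -1.9]
opening: 0.0119
gripper_force: 30.0
```

```bash
python3 - <<'E'
from h import *
P=[]
for i in range(2): T=pose();im,C=snap('wrist','w5_%d.png'%i);P.append(T[:3,3])
print(np.round(P,4),ctrl.get_obs()['force'],[x for x in blobs(im,'red',s=170)[0] if x[0]>100])
E
```

```text
[[ 0.4467 -0.3045  0.3454]
 [ 0.446  -0.3041  0.3434]] [-0.57394937  0.65334693 -1.82489055] [(np.int32(1023), [278.5, 260.9], [266, 239, 26, 43])]
```

apply_moves([
  {"travel": [16,-37,-2],"roll": 0,"jaw": 5},
  {"travel": [16,-37,-2],"roll": 0,"jaw": 5},
  {"travel": [16,-37,-1],"roll": 0,"jaw": 5},
  {"travel": [16,-37,0],"roll": 0,"jaw": 5},
  {"travel": [16,-37,0],"roll": 0,"jaw": 5},
  {"travel": [16,-37,0],"roll": 0,"jaw": 5},
  {"travel": [16,-37,0],"roll": 0,"jaw": 5},
  {"travel": [16,-37,0],"roll": 0,"jaw": 5},
  {"travel": [15,-36,0],"roll": 0,"jaw": 5},
  {"travel": [0,0,0],"roll": 0,"jaw": 5},
])

```text
clock: 7.5
tool_pos: [0.5712, 0.0387, 0.3453]
orientation: [180.0, 0.2, 3.3]
force: [-1.0, -0.2, -0.5]
opening: 0.0116
gripper_force: 30.0
```

```bash
python3 - <<'E'
from h import *
P=[]
for i in range(2): T=pose();im,C=snap('wrist','w6_%d.png'%i);P.append(T[:3,3])
o=ctrl.get_obs();print(np.round(P,4),o['force'],o['orientation'])
print([x for x in blobs(im,'red',s=150)[0] if x[0]>100],[x for x in blobs(im,'yellow',s=120,v=120)[0]])
print('exp notch',proj(C,(.632,.038,.285)))
E
```

```text
[[0.5712 0.0387 0.3453]
 [0.5705 0.0371 0.3455]] [-0.00337742 -0.81836427 -0.33168574] [179.94049779   0.23482761   3.23746366]
[(np.int32(241), [67.2, 125.5], [52, 122, 31, 8]), (np.int32(227), [478.9, 127.7], [464, 124, 31, 8]), (np.int32(114), [474.0, 152.5], [460, 151, 29, 5]), (np.int32(1036), [278.5, 261.0], [266, 239, 26, 43])] [(np.int32(568), [342.7, 7.0], [313, 0, 60, 16]), (np.int32(108), [262.5, 140.5], [260, 132, 6, 18]), (np.int32(107), [301.7, 140.7], [299, 133, 7, 17]), (np.int32(142), [525.2, 272.1], [520, 264, 11, 17]), (np.int32(214), [499.6, 330.3], [484, 326, 31, 9])]
exp notch [282.65644954 140.94133466]
```

View pics/w6_1.png

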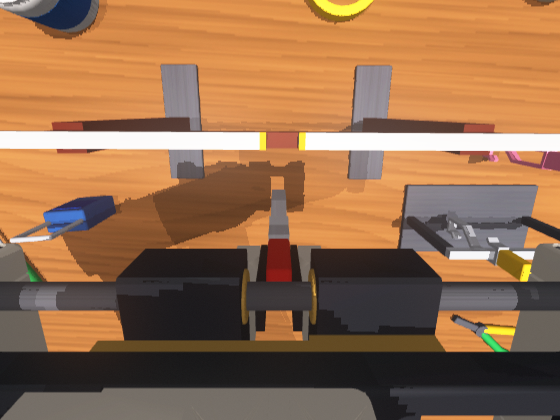

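The notch appears at (282,141), centred between the yellow edges and matching the predicted (282.7,140.9). The red tab is straight in the fingers at (278,261) and the shank at (279,215). I move over the strip and lower gently.

apply_moves([
  {"travel": [0,0,-3],"roll": 0,"jaw": 5},
  {"travel": [20,1,0],"roll": 0.3,"jaw": 5},
  {"travel": [20,1,0],"roll": 0,"jaw": 5},
  {"travel": [15,1,0],"roll": 0,"jaw": 5},
  {"travel": [6,0,0],"roll": 0,"jaw": 5},
  {"travel": [0,0,0],"roll": 0,"jaw": 5},
])

```text
clock: 8.2
tool_pos: [0.6318, 0.0343, 0.3509]
orientation: [180.0, 0.1, 2.8]
force: [-0.0, -0.1, -1.0]
opening: 0.0119
gripper_force: 30.0
```

```bash
python3 - <<'E'
from h import *
P=[];F=[]
for i in range(3): o=ctrl.get_obs();F.append(o['force']);im,C=snap('wrist','w7_%d.png'%i);P.append(pose(o)[:3,3])
print(np.round(P,4),np.round(F,1),o['orientation'])
print([x for x in blobs(im,'yellow',s=120,v=120)[0]],proj(C,(.632,.038,.285)))
E
```

```text
[[0.6318 0.0343 0.3509]
 [0.6313 0.0344 0.3512]
 [0.6311 0.0346 0.3515]] [[-0.  -0.1 -1. ]
 [ 0.1  1.1  0.3]
 [ 0.1 -0.7 -0.9]] [1.79999662e+02 2.32690779e-02 2.79632309e+00]
[(np.int32(1662), [334.8, 37.0], [297, 0, 77, 69]), (np.int32(14), [314.1, 293.4], [314, 287, 2, 13]), (np.int32(169), [507.0, 317.9], [501, 310, 14, 16])] [273.64229934 230.58514906]
```

apply_moves([
  {"travel": [1,-3,0],"roll": 0,"jaw": 5},
  {"travel": [0,0,8],"roll": 0,"jaw": 5},
  {"travel": [0,0,7],"roll": 0,"jaw": 5},
  {"travel": [0,0,5],"roll": 0,"jaw": 5},
  {"travel": [0,0,2],"roll": 0,"jaw": 5},
  {"travel": [0,0,1],"roll": 0,"jaw": 5},
  {"travel": [0,0,0],"roll": 0,"jaw": 5},
])

```text
clock: 9.05
tool_pos: [0.6326, 0.0382, 0.3285]
orientation: [180.0, 0.0, 2.8]
force: [0.6, -1.3, -1.4]
opening: 0.0119
gripper_force: 30.0
```

apply_moves([
  {"travel": [0,0,1],"roll": 0,"jaw": 5},
  {"travel": [0,0,1],"roll": 0,"jaw": 5},
  {"travel": [0,0,1],"roll": 0,"jaw": 5},
])

```text
clock: 9.35
tool_pos: [0.6326, 0.0382, 0.3256]
orientation: [-180.0, -0.0, 2.8]
force: [-0.9, 0.2, 0.5]
opening: 0.0121
gripper_force: 30.0
```

apply_moves([
  {"travel": [0,0,1],"roll": 0,"jaw": 5},
  {"travel": [0,0,1],"roll": 0,"jaw": 5},
  {"travel": [0,0,1],"roll": 0,"jaw": 5},
  {"travel": [0,0,1],"roll": 0,"jaw": 5},
])

```text
clock: 9.75
tool_pos: [0.6326, 0.0382, 0.3215]
orientation: [180.0, 0.0, 2.8]
force: [0.3, -0.7, -0.8]
opening: 0.0119
gripper_force: 30.0
```

apply_moves([
  {"travel": [0,0,1],"roll": 0,"jaw": 5},
  {"travel": [0,0,1],"roll": 0,"jaw": 5},
  {"travel": [0,0,0],"roll": 0,"jaw": 5},
])

```text
clock: 10.05
tool_pos: [0.6325, 0.0382, 0.3194]
orientation: [180.0, 0.0, 2.8]
force: [-0.1, -0.7, -1.6]
opening: 0.0118
gripper_force: 30.0
```

apply_moves([
  {"travel": [0,0,1],"roll": 0,"jaw": 5},
  {"travel": [0,0,1],"roll": 0,"jaw": 5},
  {"travel": [0,0,0],"roll": 0,"jaw": 5},
])

```text
clock: 10.35
tool_pos: [0.6325, 0.0382, 0.3174]
orientation: [-180.0, 0.0, 2.8]
force: [0.8, 0.4, 0.3]
opening: 0.0117
gripper_force: 30.0
```

apply_moves([
  {"travel": [0,0,1],"roll": 0,"jaw": 5},
  {"travel": [0,0,1],"roll": 0,"jaw": 5},
  {"travel": [0,0,0],"roll": 0,"jaw": 5},
])

```text
clock: 10.65
tool_pos: [0.6325, 0.0382, 0.3154]
orientation: [180.0, 0.0, 2.8]
force: [-0.0, 0.7, -0.9]
opening: 0.0119
gripper_force: 30.0
```

apply_moves([
  {"travel": [0,0,1],"roll": 0,"jaw": 5},
  {"travel": [0,0,0],"roll": 0,"jaw": 5},
])

```text
clock: 10.85
tool_pos: [0.6325, 0.0382, 0.3144]
orientation: [-180.0, 0.0, 2.8]
force: [0.0, 0.5, -1.2]
opening: 0.012
gripper_force: 30.0
```

apply_moves([
  {"travel": [0,0,0.5],"roll": 0,"jaw": 5},
  {"travel": [0,0,0],"roll": 0,"jaw": 5},
])

```text
clock: 11.05
tool_pos: [0.6326, 0.0382, 0.314]
orientation: [-180.0, 0.0, 2.8]
force: [0.5, 0.1, -1.3]
opening: 0.0118
gripper_force: 30.0
```

apply_moves([
  {"travel": [0,0,0.5],"roll": 0,"jaw": 5},
  {"travel": [0,0,0],"roll": 0,"jaw": 5},
])

```text
clock: 11.25
tool_pos: [0.6326, 0.0382, 0.3137]
orientation: [180.0, -0.0, 2.8]
force: [-0.1, -0.0, 0.1]
opening: 0.0113
gripper_force: 30.0
```

Possibly at the floor (z moved 0.3 mm of 0.5 mm asked). I open the jaw gently, wait, and back off.

apply_moves([
  {"travel": [0,0,0],"roll": 0,"jaw": 16},
  {"travel": [0,0,0],"roll": 0,"jaw": 24},
  {"travel": [0,0,0],"roll": 0,"jaw": 30},
  {"travel": [0,0,0],"roll": 0,"jaw": 30},
  {"travel": [0,0,0],"roll": 0,"jaw": 30},
  {"travel": [0,0,0],"roll": 0,"jaw": 30},
  {"travel": [0,0,0],"roll": 0,"jaw": 30},
  {"travel": [0,0,0],"roll": 0,"jaw": 30},
])

```text
clock: 12.05
tool_pos: [0.6326, 0.0382, 0.3136]
orientation: [-180.0, -0.0, 2.8]
force: [-0.1, -0.1, 0.8]
opening: 0.0299
gripper_force: 0.0
```

```bash
python3 - <<'E'
from h import *
im,C=snap('wrist','w8.png'); sc=ctrl.snapshot('scene')
o=ctrl.get_obs();T=pose();print(T[:3,3],o['opening'])
print([x for x in blobs(im,'red',s=150)[0] if x[0]>100])
for z in (.321,.329): print(z,[proj(C,(.6325+a,.038+b,z)).round(1).tolist() for a,b in((-.01,.006),(-.01,-.006))])
a=cv2.resize(sc[110:260,270:440],None,fx=3,fy=3,interpolation=3); b=im[150:330,150:410]
c=np.zeros((450,510+260,3),np.uint8);c[:,:510]=a;c[:180,510:]=b;cv2.imwrite('pics/c8.png',c[:,:,::-1])
E
```

```text
[0.6326069  0.03821282 0.31356796] 0.02972170407694773
[(np.int32(2923), [128.5, 199.3], [55, 166, 131, 63]), (np.int32(2476), [419.6, 200.1], [366, 166, 117, 65]), (np.int32(283), [49.9, 233.9], [34, 229, 33, 10]), (np.int32(287), [488.1, 232.9], [472, 228, 33, 10]), (np.int32(2590), [277.7, 249.0], [124, 238, 309, 44])]
0.321 [[265.3, 307.7], [290.8, 308.8]]
0.329 [[264.6, 318.2], [291.4, 319.4]]
```

View pics/c8.png

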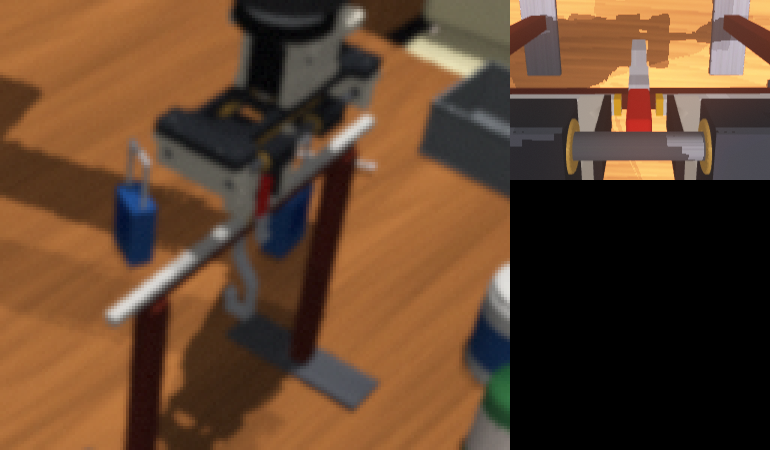

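The crop shows the hook hanging upright on the rail, with both yellow notch edges visible either side of the centred red tab. I raise the gripper to verify the seating height.

apply_moves([
  {"travel": [0,0,-20],"roll": 0,"jaw": 30},
  {"travel": [0,0,-30],"roll": 0,"jaw": 30},
  {"travel": [0,0,-30],"roll": 0,"jaw": 30},
  {"travel": [0,0,0],"roll": 0,"jaw": 30},
])

```text
clock: 12.55
tool_pos: [0.634, 0.0381, 0.3986]
orientation: [-180.0, -0.4, 2.8]
force: [-0.0, -0.8, 1.0]
opening: 0.0299
gripper_force: 0.0
```

```bash
python3 - <<'E'
from h import *
im,C=snap('wrist','w9.png'); sc,S=snap('scene','s9.png')
print(pose()[:3,3],ctrl.get_obs()['opening'])
rb=[x for x in blobs(im,'red',s=170)[0] if 240<x[1][0]<320]; print(rb)
print('scene',[x for x in blobs(sc,'red',s=150,v=90)[0] if 300<x[1][0]<420])
for z in(.321,.329):
  print(z,'wrist',[proj(C,(.6325+a,.038+b,z)).round(1).tolist() for a,b in((-.01,.006),(-.01,-.006),(.01,0))],'scene tab top/bottom',[proj(S,(.6325,.038,z-d)).round(1).tolist() for d in(0,.04)],'strip y +-60',[proj(S,(.6325-b*.0515,.038+b,.285)).round(1).tolist() for b in(-.06,.06)])
print('notch walls px wrist', [x for x in blobs(im,'yellow',s=120,v=120)[0] if 200<x[1][0]<350])
for c in (278,): print([(r,)+tuple(int(v) for v in im[r,c]) for r in range(205,275,3)])
E
```

```text
[0.63274448 0.03834565 0.39424473] 0.029778439052373793
[(np.int32(621), [278.1, 221.8], [270, 203, 17, 38])]
scene [(np.int32(37), [354.9, 169.8], [351, 166, 10, 13])]
0.321 wrist [[269.7, 241.8], [286.2, 242.6], [279.3, 216.1]] scene tab top/bottom [[356.1, 166.9], [354.1, 180.0]] strip y +-60 [[339.5, 190.1], [368.2, 168.1]]
0.329 wrist [[269.4, 246.2], [286.4, 246.9], [279.3, 219.6]] scene tab top/bottom [[356.5, 164.2], [354.5, 177.5]] strip y +-60 [[339.5, 190.1], [368.2, 168.1]]
notch walls px wrist [(np.int32(1745), [331.8, 38.7], [298, 2, 69, 76])]
[(205, 127, 38, 29), (208, 127, 37, 27), (211, 128, 36, 27), (214, 129, 38, 27), (217, 158, 41, 31), (220, 161, 41, 30), (223, 160, 41, 30), (226, 160, 41, 30), (229, 160, 42, 30), (232, 160, 41, 29), (235, 161, 42, 30), (238, 160, 42, 30), (241, 209, 120, 67), (244, 233, 158, 86), (247, 238, 165, 89), (250, 232, 155, 86), (253, 238, 166, 91), (256, 239, 166, 92), (259, 240, 169, 93), (262, 237, 164, 89), (265, 234, 158, 87), (268, 231, 155, 84), (271, 236, 160, 87), (274, 232, 158, 86)]
```

Tab-top pixels match z = 0.321 (seated), not 0.329. Stage 1 is done, so I regrip the tab.

apply_moves([
  {"travel": [0,0,30],"roll": 0,"jaw": 30},
  {"travel": [0,0,30],"roll": 0,"jaw": 30},
  {"travel": [0,0,18],"roll": 0,"jaw": 30},
  {"travel": [0,0,0],"roll": 0,"jaw": 30},
])

```text
clock: 13.05
tool_pos: [0.6308, 0.038, 0.3113]
orientation: [179.9, 0.4, 2.8]
force: [-1.0, 0.7, 0.1]
opening: 0.0298
gripper_force: 0.0
```

apply_moves([
  {"travel": [0,0,0],"roll": 0,"jaw": 22},
  {"travel": [0,0,0],"roll": 0,"jaw": 15},
  {"travel": [0,0,0],"roll": 0,"jaw": 5},
  {"travel": [0,0,0],"roll": 0,"jaw": 5},
  {"travel": [0,0,0],"roll": 0,"jaw": 5},
])

```text
clock: 13.55
tool_pos: [0.6331, 0.0383, 0.3168]
orientation: [-180.0, -0.1, 2.8]
force: [-0.3, 0.5, 5.3]
opening: 0.0119
gripper_force: 30.0
```

apply_moves([
  {"travel": [0,0,0],"roll": 0,"jaw": 5},
  {"travel": [0,0,-6],"roll": 0,"jaw": 5},
  {"travel": [0,0,-9],"roll": 0,"jaw": 5},
  {"travel": [0,0,-10],"roll": 0,"jaw": 5},
  {"travel": [0,0,-9],"roll": 0,"jaw": 5},
  {"travel": [0,0,0],"roll": 0,"jaw": 5},
])

```text
clock: 14.15
tool_pos: [0.6332, 0.0383, 0.3515]
orientation: [-180.0, -0.2, 2.8]
force: [-0.0, 0.5, -0.4]
opening: 0.0119
gripper_force: 30.0
```

apply_moves([
  {"travel": [-18,0,0],"roll": 0,"jaw": 5},
  {"travel": [-26,0,0],"roll": 0,"jaw": 5},
  {"travel": [-26,0,0],"roll": 0,"jaw": 5},
])

```text
clock: 14.45
tool_pos: [0.5618, 0.0347, 0.3488]
orientation: [180.0, 0.1, 2.8]
force: [0.3, 0.5, -0.8]
opening: 0.0117
gripper_force: 30.0
```

apply_moves([
  {"travel": [-14,-36,2],"roll": 0,"jaw": 5},
  {"travel": [-14,-36,2],"roll": 0,"jaw": 5},
  {"travel": [-14,-36,2],"roll": 0,"jaw": 5},
  {"travel": [-14,-36,2],"roll": 0,"jaw": 5},
  {"travel": [-14,-36,2],"roll": 0,"jaw": 5},
  {"travel": [-14,-36,2],"roll": 0,"jaw": 5},
  {"travel": [-14,-36,2],"roll": 0,"jaw": 5},
  {"travel": [-13,-37,2],"roll": 0,"jaw": 5},
  {"travel": [0,0,0],"roll": 0,"jaw": 5},
  {"travel": [0,0,0],"roll": 0,"jaw": 5},
])

```text
clock: 15.45
tool_pos: [0.4369, 0.3186, 0.3332]
orientation: [180.0, 0.0, 3.0]
force: [0.0, -0.6, -0.7]
opening: 0.0118
gripper_force: 30.0
```

```bash
python3 - <<'E'
from h import *
import pickle
P=[]
for i in range(2): T=pose();im,C=snap('wrist','w10.png');P.append(T[:3,3])
pickle.dump((im,C),open('w10.pkl','wb'));print(np.round(P,4),ctrl.get_obs()['orientation'])
print([x for x in blobs(im,'red',s=150)[0] if x[0]>100], [x for x in blobs(im,'blue')[0]],proj(C,(.4928,.3186,.14)))
E
```

```text
[[0.4369 0.3186 0.3332]
 [0.4373 0.3179 0.3334]] [1.79987283e+02 4.02845926e-03 2.83605943e+00]
[(np.int32(318), [442.5, 6.7], [427, 0, 37, 20]), (np.int32(1055), [278.5, 260.5], [266, 238, 26, 44])] [(np.int32(590), [279.2, 126.4], [257, 119, 46, 16]), (np.int32(233), [280.3, 142.7], [258, 139, 45, 8]), (np.int32(770), [378.2, 224.9], [359, 204, 40, 42]), (np.int32(52), [366.5, 219.1], [359, 206, 17, 26])] [280.49594099 136.54708192]
```

View pics/w10.png

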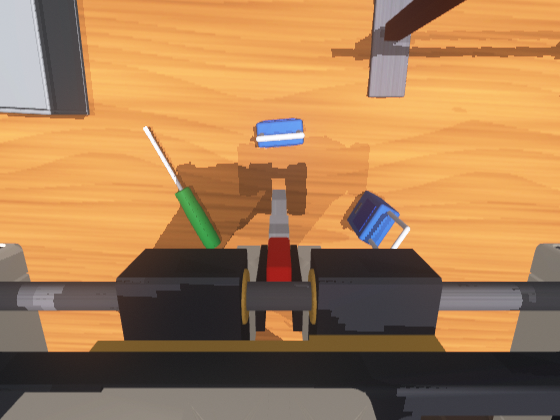

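The loop bar lies across the blue box top, from about (257,139) to (304,135). The hook is held at (279,200)–(279,260).

```bash
python3 - <<'E'
from h import *
import pickle
im,C=pickle.load(open('w10.pkl','rb'))
h=cv2.cvtColor(im,cv2.COLOR_RGB2HSV)[112:152,250:312]; m=cv2.inRange(h,(0,0,150),(180,90,255))
n,l,st,c=cv2.connectedComponentsWithStats(m); k=1+st[1:,4].argmax(); ys,xs=np.nonzero(l==k)
print(st[k],c[k]+[250,112]); r=cv2.minAreaRect(np.c_[xs+250,ys+112].astype(np.float32));print(r)
pf=np.polyfit(xs+250,ys+112,1)
x0,x1=xs.min()+249.5,xs.max()+250.5
a,b=[onz(C,(x,np.polyval(pf,x)),.1405) for x in(x0,x1)]
print(a,b,np.linalg.norm(a-b),(a+b)/2,'yaw',np.degrees(np.arctan2(-(a-b)[0],(a-b)[1])))
# blue box front/back edges
bm=cv2.inRange(h,(100,90,60),(128,255,255)); ys,xs=np.nonzero(bm); print(cv2.minAreaRect(np.c_[xs+250,ys+112].astype(np.float32)))
E
```

```text
[  6  19  49  11 321] [279.76635514 136.63551402]
((279.9608459472656, 136.19703674316406), (8.331558227539062, 48.235328674316406), 87.20729064941406)
[0.48960862 0.34395095 0.1405    ] [0.49585809 0.29434054 0.1405    ] 0.05000248854773881 [0.49273336 0.31914575 0.1405    ] yaw 7.17977560722591
((279.697021484375, 132.2655029296875), (26.465347290039062, 45.697120666503906), 85.03025817871094)
```

Bar length measures 50.0 mm, as it should. Bail centre is (0.4927, 0.3191) with yaw 7.2°. I cross over the cover high up to its +x side.

apply_moves([
  {"travel": [0,0,0],"roll": -4.3,"jaw": 5},
  {"travel": [23,1,0],"roll": 0,"jaw": 5},
  {"travel": [23,1,0],"roll": 0,"jaw": 5},
  {"travel": [23,1,0],"roll": 0,"jaw": 5},
  {"travel": [23,1,0],"roll": 0,"jaw": 5},
  {"travel": [23,2,0],"roll": 0,"jaw": 5},
  {"travel": [0,0,0],"roll": 0,"jaw": 5},
  {"travel": [0,0,0],"roll": 0,"jaw": 5},
])

```text
clock: 16.35
tool_pos: [0.553, 0.325, 0.333]
orientation: [180.0, 0.0, 7.0]
force: [-0.3, -0.9, -0.8]
opening: 0.0115
gripper_force: 30.0
```

apply_moves([
  {"travel": [0,0,18],"roll": 0,"jaw": 5},
  {"travel": [0,0,20],"roll": 0,"jaw": 5},
  {"travel": [0,0,20],"roll": 0,"jaw": 5},
  {"travel": [0,0,16],"roll": 0,"jaw": 5},
  {"travel": [0,0,0],"roll": 0,"jaw": 5},
  {"travel": [0,0,0],"roll": 0,"jaw": 5},
])

```text
clock: 16.95
tool_pos: [0.5522, 0.326, 0.2605]
orientation: [-180.0, -0.0, 7.1]
force: [0.3, -0.3, -1.1]
opening: 0.0118
gripper_force: 30.0
```

```bash
python3 - <<'E'
from h import *
P=[];O=[]
for i in range(3): o=ctrl.get_obs();P.append(o['tool_pos']);O.append(o['orientation']);im,C=snap('scene','s11.png')
p=np.mean(P,0);y=np.radians(np.mean(np.array(O)[:,2]));print(p,np.degrees(y))
d=np.array([.4927,.3191])-p[:2];print('tool dx,dy mm',1000*(d[0]*np.cos(y)+d[1]*np.sin(y)),1000*(d[0]*np.sin(y)-d[1]*np.cos(y)),'dz to .2567',1000*(p[2]-.2567))
E
```

```text
[0.55250128 0.32622131 0.26088203] 7.14599161677721
tool dx,dy mm -60.22264692476737 -0.37316130010199394 dz to .2567 4.18202542902052
```

apply_moves([
  {"travel": [0,0,4],"roll": 0,"jaw": 5},
  {"travel": [-15,0,0],"roll": 0,"jaw": 5},
  {"travel": [-15,0,0],"roll": 0,"jaw": 5},
  {"travel": [-8,0,0],"roll": 0,"jaw": 5},
  {"travel": [-8,0,0],"roll": 0,"jaw": 5},
  {"travel": [0,0,0],"roll": 0,"jaw": 5},
])

```text
clock: 17.7
tool_pos: [0.5062, 0.3206, 0.256]
orientation: [-180.0, -0.0, 7.2]
force: [0.8, 0.3, -0.0]
opening: 0.012
gripper_force: 30.0
```

apply_moves([
  {"travel": [-5,0,0],"roll": 0,"jaw": 5},
  {"travel": [-5,0,0],"roll": 0,"jaw": 5},
  {"travel": [-4,0,0],"roll": 0,"jaw": 5},
  {"travel": [0,0,0],"roll": 0,"jaw": 5},
])

```text
clock: 18.1
tool_pos: [0.4925, 0.3187, 0.2556]
orientation: [-180.0, 0.0, 7.2]
force: [0.2, -0.3, -1.6]
opening: 0.0117
gripper_force: 30.0
```

```bash
python3 - <<'E'
from h import *
P=[];F=[]
for i in range(2): o=ctrl.get_obs();P.append(o['tool_pos']);F.append(o['force']);im,C=snap('scene','s12.png')
print(np.mean(P,0),F)
i0=cv2.imread('pics/scene0.png')[:,:,::-1].copy()
for n,i in(('now',im),('start',i0)): print(n,[x for x in blobs(i,'blue')[0] if 340<x[1][0]<400 and 150<x[1][1]<220])
cv2.imwrite('pics/c12.png',cv2.resize(im[90:230,300:440],None,fx=4,fy=4,interpolation=3)[:,:,::-1])
E
```

```text
[0.49257351 0.31875841 0.25562218] [array([ 0.15204095, -0.33088782, -1.59043445]), array([-0.56520548, -0.16299247, -1.89532053])]
now []
start [(np.int32(121), [364.4, 183.3], [359, 172, 14, 23])]
```

apply_moves([
  {"travel": [0,0,-7],"roll": 0,"jaw": 5},
  {"travel": [0,0,-7],"roll": 0,"jaw": 5},
  {"travel": [0,0,-4],"roll": 0,"jaw": 5},
  {"travel": [0,0,-2],"roll": 0,"jaw": 5},
  {"travel": [0,0,-2],"roll": 0,"jaw": 5},
  {"travel": [0,0,-2],"roll": 0,"jaw": 5},
  {"travel": [0,0,-2],"roll": 0,"jaw": 5},
  {"travel": [0,0,-2],"roll": 0,"jaw": 5},
  {"travel": [0,0,-2],"roll": 0,"jaw": 5},
  {"travel": [0,0,0],"roll": 0,"jaw": 5},
])

```text
clock: 19.2
tool_pos: [0.4927, 0.3187, 0.2854]
orientation: [180.0, 0.0, 7.1]
force: [0.4, -0.5, -4.4]
opening: 0.0114
gripper_force: 30.0
```

apply_moves([
  {"travel": [0,0,-2],"roll": 0,"jaw": 5},
  {"travel": [0,0,-4],"roll": 0,"jaw": 5},
  {"travel": [0,0,-4],"roll": 0,"jaw": 5},
  {"travel": [0,0,-2],"roll": 0,"jaw": 5},
  {"travel": [0,0,0],"roll": 0,"jaw": 5},
  {"travel": [0,0,0],"roll": 0,"jaw": 5},
])

```text
clock: 19.8
tool_pos: [0.4928, 0.3188, 0.2976]
orientation: [-180.0, -0.0, 7.1]
force: [0.3, -0.3, -4.5]
opening: 0.0118
gripper_force: 30.0
```

```bash
python3 - <<'E'
from h import *
P=[];F=[]
for i in range(4): o=ctrl.get_obs();P.append(o['tool_pos']);F.append(o['force']);im,C=snap('scene','s13.png')
print(np.mean(P,0),np.mean(F,0),o['moment'],o['orientation'])
E
```

```text
[0.49273206 0.31874193 0.29744111] [-0.12491721  0.08339642 -3.95953919] [-0.05708964  0.00914014 -0.06769525] [1.79987971e+02 1.77653040e-02 7.14292422e+00]
```

The full weight is on the hook: 3.1 N more than the hook alone. I raise, square up the yaw, and carry gently.

apply_moves([
  {"travel": [0,0,-3],"roll": 0.2,"jaw": 5},
  {"travel": [0,0,-6],"roll": 0.5,"jaw": 5},
  {"travel": [0,0,-6],"roll": 0.5,"jaw": 5},
  {"travel": [0,0,-6],"roll": 0.6,"jaw": 5},
  {"travel": [0,0,-7],"roll": 0.6,"jaw": 5},
  {"travel": [0,0,-7],"roll": 0.6,"jaw": 5},
  {"travel": [0,0,-6],"roll": 0.5,"jaw": 5},
  {"travel": [0,0,-6],"roll": 0.5,"jaw": 5},
  {"travel": [0,0,-5],"roll": 0.3,"jaw": 5},
  {"travel": [0,0,-2],"roll": 0,"jaw": 5},
])

```text
clock: 21.0
tool_pos: [0.493, 0.3189, 0.3523]
orientation: [-180.0, -0.0, 2.8]
force: [-0.5, -0.1, -3.9]
opening: 0.012
gripper_force: 30.0
```

apply_moves([
  {"travel": [1,4,0],"roll": 0,"jaw": 5},
  {"travel": [2,8,0],"roll": 0,"jaw": 5},
  {"travel": [3,12,0],"roll": 0,"jaw": 5},
  {"travel": [3,16,0],"roll": 0,"jaw": 5},
  {"travel": [4,18,0],"roll": 0,"jaw": 5},
  {"travel": [4,18,0],"roll": 0,"jaw": 5},
  {"travel": [4,18,0],"roll": 0,"jaw": 5},
  {"travel": [4,18,0],"roll": 0,"jaw": 5},
  {"travel": [3,18,0],"roll": 0,"jaw": 5},
  {"travel": [3,16,0],"roll": 0,"jaw": 5},
])

```text
clock: 22.0
tool_pos: [0.5313, 0.1723, 0.3518]
orientation: [-180.0, -0.0, 2.8]
force: [0.3, -0.7, -4.5]
opening: 0.0118
gripper_force: 30.0
```

apply_moves([
  {"travel": [3,16,0],"roll": 0,"jaw": 5},
  {"travel": [4,18,0],"roll": 0,"jaw": 5},
  {"travel": [4,18,0],"roll": 0,"jaw": 5},
  {"travel": [4,18,0],"roll": 0,"jaw": 5},
  {"travel": [4,18,0],"roll": 0,"jaw": 5},
  {"travel": [3,16,0],"roll": 0,"jaw": 5},
  {"travel": [3,14,0],"roll": 0,"jaw": 5},
  {"travel": [2,11,0],"roll": 0,"jaw": 5},
  {"travel": [1,8,0],"roll": 0,"jaw": 5},
  {"travel": [1,4,0],"roll": 0,"jaw": 5},
])

```text
clock: 23.0
tool_pos: [0.5671, 0.0344, 0.3516]
orientation: [180.0, 0.0, 2.8]
force: [0.5, 0.5, -4.3]
opening: 0.0114
gripper_force: 30.0
```

```bash
python3 - <<'E'
from h import *
P=[];F=[];Y=[]
for i in range(3): o=ctrl.get_obs();P.append(o['tool_pos']);F.append(o['force']);Y.append(o['orientation'][2]);im,C=snap('wrist','w14.png')
p=np.mean(P,0);y=np.radians(np.mean(Y));print(p,np.mean(F,0),np.degrees(y))
yb=[x for x in blobs(im,'yellow',s=120,v=120)[0]];print(yb,'exp',proj(C,(.632,.038,.285)))
d=np.array([.6325,.0382])-p[:2];print('tool dx,dy mm',1000*(d[0]*np.cos(y)+d[1]*np.sin(y)),1000*(d[0]*np.sin(y)-d[1]*np.cos(y)))
print([x for x in blobs(im,'red',s=150)[0] if x[0]>100])
E
```

```text
[0.56710011 0.03453327 0.35153535] [ 0.35365756  0.21304511 -4.0943462 ] 2.8163896408765603
[(np.int32(544), [338.8, 6.6], [310, 0, 59, 16]), (np.int32(108), [258.7, 135.2], [256, 127, 7, 17]), (np.int32(124), [297.0, 134.5], [294, 126, 7, 18]), (np.int32(195), [522.7, 265.7], [516, 257, 14, 18]), (np.int32(237), [499.6, 326.4], [483, 322, 33, 14])] exp [278.49579768 134.82068618]
tool dx,dy mm 65.50105751909099 -0.4488508929643463
[(np.int32(217), [68.3, 122.2], [54, 119, 30, 8]), (np.int32(145), [472.9, 120.4], [457, 118, 29, 7]), (np.int32(116), [73.2, 146.5], [59, 145, 30, 4]), (np.int32(1053), [278.5, 260.5], [266, 238, 26, 44])]
```

apply_moves([
  {"travel": [3,-0.5,0],"roll": 0,"jaw": 5},
  {"travel": [6,0,0],"roll": 0,"jaw": 5},
  {"travel": [8,0,0],"roll": 0,"jaw": 5},
  {"travel": [9,0,0],"roll": 0,"jaw": 5},
  {"travel": [9,0,0],"roll": 0,"jaw": 5},
  {"travel": [9,0,0],"roll": 0,"jaw": 5},
  {"travel": [8,0,0],"roll": 0,"jaw": 5},
  {"travel": [7,0,0],"roll": 0,"jaw": 5},
  {"travel": [4,0,0],"roll": 0,"jaw": 5},
  {"travel": [2.5,0,0],"roll": 0,"jaw": 5},
])

```text
clock: 24.15
tool_pos: [0.6327, 0.0388, 0.3513]
orientation: [180.0, 0.0, 2.8]
force: [0.2, -0.5, -3.8]
opening: 0.0118
gripper_force: 30.0
```

apply_moves([
  {"travel": [0,0,0],"roll": 0,"jaw": 5},
  {"travel": [0,0,3],"roll": 0,"jaw": 5},
  {"travel": [0,0,4],"roll": 0,"jaw": 5},
  {"travel": [0,0,4],"roll": 0,"jaw": 5},
  {"travel": [0,0,4],"roll": 0,"jaw": 5},
  {"travel": [0,0,4],"roll": 0,"jaw": 5},
  {"travel": [0,0,3],"roll": 0,"jaw": 5},
  {"travel": [0,0,1],"roll": 0,"jaw": 5},
  {"travel": [0,0,1],"roll": 0,"jaw": 5},
  {"travel": [0,0,0],"roll": 0,"jaw": 5},
])

```text
clock: 25.15
tool_pos: [0.6324, 0.0388, 0.3275]
orientation: [180.0, 0.0, 2.8]
force: [-0.2, -0.3, -3.4]
opening: 0.012
gripper_force: 30.0
```

apply_moves([
  {"travel": [0,0,1],"roll": 0,"jaw": 5},
  {"travel": [0,0,1],"roll": 0,"jaw": 5},
  {"travel": [0,0,1],"roll": 0,"jaw": 5},
  {"travel": [0,0,1],"roll": 0,"jaw": 5},
  {"travel": [0,0,0],"roll": 0,"jaw": 5},
])

```text
clock: 25.65
tool_pos: [0.6323, 0.0388, 0.3233]
orientation: [180.0, 0.0, 2.8]
force: [0.1, 0.4, -4.3]
opening: 0.0117
gripper_force: 30.0
```

apply_moves([
  {"travel": [0,0,1],"roll": 0,"jaw": 5},
  {"travel": [0,0,1],"roll": 0,"jaw": 5},
  {"travel": [0,0,1],"roll": 0,"jaw": 5},
  {"travel": [0,0,0],"roll": 0,"jaw": 5},
])

```text
clock: 26.05
tool_pos: [0.6323, 0.0389, 0.3203]
orientation: [180.0, 0.0, 2.8]
force: [-0.8, -0.1, -3.6]
opening: 0.0118
gripper_force: 30.0
```

apply_moves([
  {"travel": [0,0,1],"roll": 0,"jaw": 5},
  {"travel": [0,0,1],"roll": 0,"jaw": 5},
  {"travel": [0,0,1],"roll": 0,"jaw": 5},
  {"travel": [0,0,0],"roll": 0,"jaw": 5},
])

```text
clock: 26.45
tool_pos: [0.6323, 0.0388, 0.3173]
orientation: [180.0, 0.0, 2.8]
force: [0.5, 0.4, -3.4]
opening: 0.0117
gripper_force: 30.0
```

apply_moves([
  {"travel": [0,0,0.5],"roll": 0,"jaw": 5},
  {"travel": [0,0,0.5],"roll": 0,"jaw": 5},
  {"travel": [0,0,0],"roll": 0,"jaw": 5},
])

```text
clock: 26.75
tool_pos: [0.6324, 0.0388, 0.3168]
orientation: [-180.0, -0.0, 2.8]
force: [-0.7, 0.5, -2.9]
opening: 0.0121
gripper_force: 30.0
```

apply_moves([
  {"travel": [0,0,0.5],"roll": 0,"jaw": 5},
  {"travel": [0,0,0],"roll": 0,"jaw": 5},
])

```text
clock: 26.95
tool_pos: [0.6324, 0.0388, 0.3168]
orientation: [-180.0, -0.0, 2.8]
force: [-2.1, 1.7, 2.1]
opening: 0.012
gripper_force: 30.0
```

apply_moves([
  {"travel": [0,0,0.3],"roll": 0,"jaw": 5},
  {"travel": [0,0,0],"roll": 0,"jaw": 5},
])

```text
clock: 27.15
tool_pos: [0.6325, 0.0388, 0.3168]
orientation: [-180.0, -0.1, 2.9]
force: [-2.8, 0.3, 6.4]
opening: 0.0118
gripper_force: 30.0
```

Contact is at TCP z = 0.3168, the same reading as when I regripped the seated hook. It is home, so I release and withdraw straight up.

apply_moves([
  {"travel": [0,0,-0.5],"roll": 0,"jaw": 5},
  {"travel": [0,0,0],"roll": 0,"jaw": 14},
  {"travel": [0,0,0],"roll": 0,"jaw": 18},
  {"travel": [0,0,0],"roll": 0,"jaw": 24},
  {"travel": [0,0,0],"roll": 0,"jaw": 30},
  {"travel": [0,0,0],"roll": 0,"jaw": 30},
  {"travel": [0,0,-10],"roll": 0,"jaw": 30},
  {"travel": [0,0,-20],"roll": 0,"jaw": 30},
  {"travel": [0,0,-30],"roll": 0,"jaw": 30},
  {"travel": [0,0,-30],"roll": 0,"jaw": 30},
])

```text
clock: 28.15
tool_pos: [0.6322, 0.0387, 0.408]
orientation: [180.0, -0.0, 2.8]
force: [-0.1, 0.6, 1.0]
opening: 0.03
gripper_force: 0.0
```

apply_moves([
  {"travel": [0,0,-30],"roll": 0,"jaw": 30},
  {"travel": [-30,0,-20],"roll": 0,"jaw": 30},
  {"travel": [-40,0,0],"roll": 0,"jaw": 30},
  {"travel": [-40,0,0],"roll": 0,"jaw": 30},
  {"travel": [0,0,0],"roll": 0,"jaw": 30},
  {"travel": [0,0,0],"roll": 0,"jaw": 30},
  {"travel": [0,0,0],"roll": 0,"jaw": 30},
  {"travel": [0,0,0],"roll": 0,"jaw": 30},
])

```text
clock: 28.95
tool_pos: [0.5232, 0.0336, 0.4558]
orientation: [180.0, 0.1, 2.8]
force: [0.3, -0.2, 0.3]
opening: 0.0298
gripper_force: 0.0
```

```bash
python3 - <<'E'
from h import *
B=[]
for i in range(3):
    im,C=snap('scene','s15_%d.png'%i); B.append([x for x in blobs(im,'blue')[0] if 290<x[1][0]<420 and 150<x[1][1]<290]); 
    w,W=snap('wrist','w15.png')
print(B[0],B[-1],ctrl.get_obs()['tool_pos'],ctrl.get_obs()['clock'])
a=cv2.resize(im[110:270,290:430],None,fx=3.5,fy=3.5,interpolation=3); b=cv2.resize(w[60:300,180:380],None,fx=1.4,fy=1.4)
c=np.zeros((560,a.shape[1]+b.shape[1],3),np.uint8);c[:,:a.shape[1]]=a[:560];c[:b.shape[0],a.shape[1]:]=b;cv2.imwrite('pics/c15.png',c[:,:,::-1]);print(c.shape)
E
```

```text
[(np.int32(72), [313.4, 175.6], [309, 171, 11, 11]), (np.int32(287), [345.0, 235.6], [337, 222, 20, 31])] [(np.int32(73), [313.4, 175.7], [309, 171, 11, 11]), (np.int32(296), [344.9, 235.5], [337, 222, 20, 31])] [0.52283692 0.03341795 0.45581915] 29.25
(560, 770, 3)
```

View pics/c15.png

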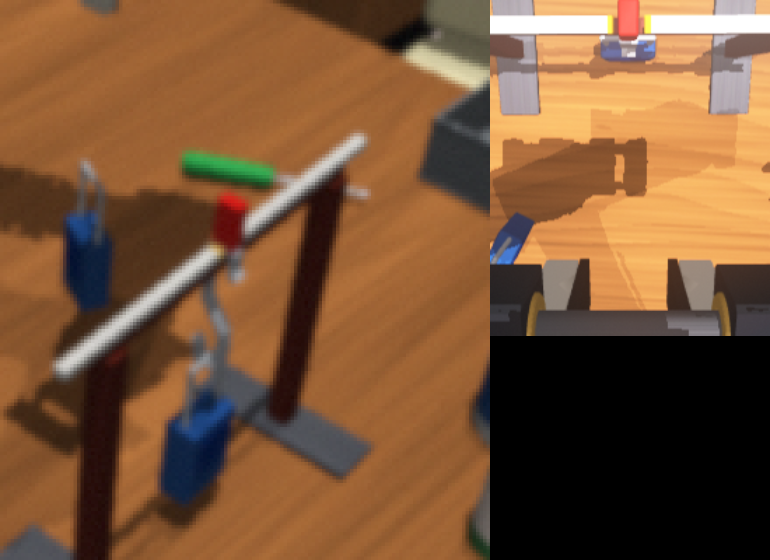

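The picture shows the red hook upright in the notch, with its tab between the yellow edges at (628,22). The blue cover hangs from the lower curl at (198,450), with its position unchanged over successive frames. I let it settle and hand in.

apply_moves([
  {"travel": [0,0,0],"roll": 0,"jaw": 30},
  {"travel": [0,0,0],"roll": 0,"jaw": 30},
  {"travel": [0,0,0],"roll": 0,"jaw": 30},
  {"travel": [0,0,0],"roll": 0,"jaw": 30},
  {"travel": [0,0,0],"roll": 0,"jaw": 30},
  {"travel": [0,0,0],"roll": 0,"jaw": 30},
  {"travel": [0,0,0],"roll": 0,"jaw": 30},
  {"travel": [0,0,0],"roll": 0,"jaw": 30},
  {"travel": [0,0,0],"roll": 0,"jaw": 30},
  {"travel": [0,0,0],"roll": 0,"jaw": 30},
])

```text
clock: 30.25
tool_pos: [0.5225, 0.0334, 0.4563]
orientation: [180.0, -0.0, 2.8]
force: [0.7, -0.4, -0.1]
opening: 0.0303
gripper_force: 0.0
```

```bash
python3 - <<'E'
from h import *
im,C=snap('wrist'); sc,S=snap('scene')
print([x for x in blobs(im,'red',s=170)[0] if 240<x[1][0]<320],[proj(C,(.6325-.01,.0385,z)).round(1).tolist() for z in(.321,.329)],[x for x in blobs(sc,'blue')[0] if 330<x[1][0]<360])
print(ctrl.close_job())
E
```

```text
[(np.int32(23), [272.4, 67.3], [272, 59, 5, 20]), (np.int32(18), [278.6, 83.4], [272, 81, 14, 4])] [[278.2, 84.7], [278.2, 83.8]] [(np.int32(291), [344.9, 235.4], [337, 221, 20, 32])]
the job is handed in; nothing more can be done
None
```

The job is handed in at about 30 s of the 72 s allowed, verdict not returned: the red hook is seated in the notch and released, and the blue cover hangs still from its lower curl; because the moves could not tilt the tool for the suggested cover grip, I lifted the seated hook off again, picked up the cover's loop with its curl and rehung both together.

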